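Pick a medicine carton from its sloped bin and face up the next

ROBOT

A 6-joint arm with a two-finger parallel gripper is mounted at the origin on the work surface. World frame = base frame: x ahead of the robot, y to its left, z up, the work surface at z = 0. Lengths are in m, angles in rad, forces in N, time in s.
With the tool pointing down it reaches from about 0.25 to 0.775 m from the base axis. Payload 8.9 kg.
Tool frame: the origin (TCP) lies at the very end of the fingers, on their centre line; the grasp point (between the pads) lies 19 mm behind it; x points along the fingers, y is the direction in which the jaws open and shut, and the axes are right-handed (so a half turn about x gives the same grasp; the last joint's range is limited). The gripper opens to 85 mm and grips with 20 to 120 N. Pads are 22 mm wide; open, the fingers measure 114 mm over their backs; the gripper's body (76 mm by 85 mm) begins 54 mm behind the grasp point. The pads swing forward as they close: fully open they stand 13 mm farther back than shut.
Start: joints at [-1.349, 0.291, -0.153, 1.127, 0, 1.431], TCP at [0.185, -0.491, 0.231] pointing down, gripper open.
Joint ranges: [-2.52, 2.52], [-0.91, 1.74], [-1.3, 1.37], [-1.96, 2.02], [-1.52, 1.47], [-3.14, 3.14]. Speed limits (rad/s): [2.22, 2.22, 2.79, 3.14, 3.14, 3.14].

INTERFACE

Orientations are given as a 3x3 rotation matrix whose columns are the frame's x, y, z axes.
In Python, from bench import status, grab_frame, hand_in gives the robot as it stands. The module is installed in compiled form; this text tells all that it offers.
- The arm moves only by the tool arm_command, never from a script. Its argument "commands" is a list of rows, each an object with "offset": the shift along the world's x, y, z in m, a list of three; "turn": the turn about the world's z in rad. A call has 1 to 8 rows; each row is the pose to reach, as a shift and turn from the pose commanded when the call began; what a row does not reach only later rows make up. A row lasts 1/10 s, in which the tool goes at most 50 mm and 8.59 degrees, less where a joint would pass 70% of its speed; a pose out of reach is approached as far as the arm can. A call with a gripper value outside its range is refused whole. "claw" is the closure, from -1 (fully open) to 1 (shut), set as the call begins (left out, the last holds). The fingers move at their own pace and stop on an object; "grip_force" is the grip in N (left out, the last holds). Time passes only in rows, so rows that repeat a pose let the fingers close. It gives the time, the measured TCP pose, the force and the opening at its end, in the units of the state.
- status.get_obs(): the state, without advancing time (a new reading comes with each control period).
- grab_frame(name): name is "side" or "top" or "wrist"; returns a dict with "frame" (384x512x3 uint8, blue, green, red), "fx", "fy", "cx", "cy" (pixels), "eye" and "rotation" of the camera in the world. Camera axes: x right, y down, z forward; pixel columns grow to the right and rows downward; lengths in m; the calibration is good to about 2 mm. The wrist camera is an equidistant fisheye: a pixel r from the principal point sees the ray r / f radians off the axis. A picture is of the moment at which its call begins. There is no depth.
- hand_in(): hands the job in, once; it reports no verdict.
The state is a dict: "t": time; "joint_positions": joint angles; "dq": joint speeds; "joint_torque": joint torques, N m; "tool_pos": TCP position; "ee_rot": TCP orientation; "contact_force": force on the tool from outside, world axes, zero at the start; "torque": the same for the moment, N m; "opening": finger opening in m.
Only numpy, scipy, OpenCV 4.12 (cv2) and the standard library are available. Lean on these libraries where they do the work, as an engineer would, in place of code of your own. Each camera call takes 0.05 s, during which the arm holds its last target. There are 200 camera calls.

TASK

A prescription needs one box of the green medicine: slide the front box of the green bin down the slope and out into the blue tray at the foot of the rack, so that it lies flat and right way up on the tray's floor. Face up the stock as well: draw the green box behind it forward until its front is at the front edge of the bin, within a finger's breadth of it but not hanging over. Slide the boxes rather than lifting them out, and leave the other medicines and the things on the counter where they are.

Things in the scene. Friction and masses are not known exactly. Their poses are not given: they have to be found in the camera images.
- bin_green: white plastic bin with green label and green-topped back wall, holding the two green cartons; fixed. Origin: middle of its front edge, on the floor's upper face. x runs up the lane to the back (the floor rises at 0.21 rad), y across to the left, z square to the floor. Inside 58 mm wide, 215 mm long; side walls 28 mm high (15 mm over the front 50 mm), back wall 34 mm; front open, no lip
- rack: grey steel stand, fixed, carrying four like bins side by side, 64 mm apart (green, blue, orange, violet; their order changes). Origin: on the counter, below the middle of the bins' front edges; x to the back, y left, z up. The bins' floor is 26 mm above the counter at the front edge and about 71 mm at the back. The floors' friction holds the cartons: they do not slide down by themselves
- green_front: the front green medicine carton: white with a broad green band and a narrow green stripe, 50 mm long (x, along the lane) by 44 mm wide (y) by 26 mm high (z), about 35 g. Origin: centre of the underside; z is up. It starts lying flat in the green bin, its front face 8 to 16 mm behind the bin's front edge
- green_next: the next green carton, same make and size, in the same bin 44 mm or more behind the first, with 45 mm or more free behind it. Origin: centre of the underside; x up the lane, z up
- green_next_face (a point): middle of the lower edge of the front face (robot side) of the next green carton
- tray: blue plastic picking tray, fixed at the foot of the rack, across all four bins: 130 mm (x) by 284 mm (y), walls 3 mm thick. Origin: centre of the underside; x to the rack, z up. Floor 4 mm above the counter. The wall by the rack is 18 mm high, 2 mm in front of the bins' edges: a carton leaving a bin must clear it with its tail (push its rear face about 20 mm past the bin's edge) to drop flat. Other walls 30 mm
- blue_a: a carton with blue band, 50 x 44 x 26 mm, in the blue bin. Origin: centre of the underside. Leave it
- blue_b: a second carton with blue band, 50 x 44 x 26 mm, in the blue bin. Leave it
- orange_a: carton with orange band, 62 x 40 x 22 mm, in the orange bin. Leave it
- violet_a: carton with violet band, 46 x 46 x 30 mm, in the violet bin. Leave it
- pill_bottle: amber pill jar with white cap, 38 mm across, 75 mm high, on the counter left of the rack. Leave it
- syrup_bottle: amber bottle with white cap, 48 mm across, 110 mm high, left of the rack. Leave it
- ointment_jar: white ointment jar, 60 mm across, 42 mm high, right of the rack. Leave it
- mortar: white ceramic mortar bowl, 96 mm across, 55 mm high, right of the rack. Leave it
- calculator: grey desk calculator, 150 x 95 x 17 mm, left of the rack. Leave it

How it is judged:
At the end, for the whole second after the job is handed in: The front green carton is at rest inside the tray, flat on its floor (underside within 4 mm of it, tilt under 0.12 rad) and right way up; the next green carton is at rest flat in the green bin, its front face between 4 mm over and 20 mm behind the bin's front edge (x of green_front in the frame of tray between -0.062 and 0.062 m and y of green_front in the frame of tray between -0.139 and 0.139 m and z of green_front in the frame of tray between 0.001 and 0.008 m and angle between green_front's own z axis and vertical below 0.12 rad and x of green_next_face in the frame of bin_green between -0.004 and 0.02 m and y of green_next in the frame of bin_green between -0.029 and 0.029 m and z of green_next in the frame of bin_green between -0.003 and 0.006 m and angle between the z axis of green_next and the z axis of bin_green, either way round below 0.1 rad and angle between green_next's own z axis and vertical below 0.5 rad and linear speed of each of green_front, green_next below 0.02 m/s); the robot touches nothing.
It fails at once if a green box is lifted out instead of slid (more than 30 mm off the floor of its bin) (z of any of green_front, green_next in the frame of bin_green above 0.03 m).
It fails at once if a box of another medicine is shifted by more than 15 mm (distance of any of blue_a, blue_b, orange_a, violet_a from where it was at the start of the episode above 0.015 m).
It fails at once if a thing on the counter is shifted by more than 20 mm (distance of any of pill_bottle, syrup_bottle, ointment_jar, mortar, calculator from where it was at the start of the episode above 0.02 m).
It also fails if it takes over 38 s, if anything falls off the work surface, if the arm or the gripper's body presses on something with over 40 N, if the wrist force passes 120 N, or if a joint passes its speed limit or range.

## Working session

There is one attempt and no reset: what is moved stays moved. The work goes in short steps, Python scripts to look and compute and a tool call to move; the robot and the scene stay as the last step left them, time stands still between calls to the robot, and variables do not carry over. Pictures are saved under pics/ and viewed, about 8 in all and at most 12, crops included, and the job is handed in when it is done.

Besides the shell and the picture viewer there is one more tool, called after "Request:" as name(argument=value, ...) on one line, values as JSON. arm_command: Moves the arm, as the interface text tells. Its arguments: {"type":"object","properties":{"commands":{"type":"array"},"claw":{"type":"number"},"grip_force":{"type":"number"}},"required":["commands"]}

```bash
mkdir -p pics; python3 - <<'E'
from bench import status, grab_frame
import cv2,json,numpy as np
np.set_printoptions(precision=4,suppress=True)
o=status.get_obs();print(o['t'],o['tool_pos'],o['ee_rot'],o['contact_force'],o['opening'])
for n in ['top','side']:
    f=grab_frame(n);cv2.imwrite(f'pics/{n}0.png',f['frame'])
    print(n,f['fx'],f['fy'],f['cx'],f['cy'],f['eye'],f['rotation'])
    np.savez(f'{n}.npz',**f)
E
```

```text
0.0 [ 0.1852 -0.4908  0.2307] [[-0.0003  0.353  -0.9356]
 [ 0.0012 -0.9356 -0.353 ]
 [-1.     -0.0012 -0.0001]] [0.4248 0.1747 0.0071] 0.08580218576169264
top 363.02583928417096 363.02583928417096 254.20590214810247 187.22047485002943 [0.3729 0.0161 1.2029] [[ 0.0226 -0.9947  0.1005]
 [-0.9997 -0.0233 -0.0057]
 [ 0.008  -0.1004 -0.9949]]
side 350.92151792219767 350.92151792219767 255.88210067232006 188.77848944373955 [0.1823 0.6638 0.8809] [[-0.9    -0.3388  0.2744]
 [-0.4356  0.6735 -0.5972]
 [ 0.0175 -0.6569 -0.7537]]
```

View pics/top0.png

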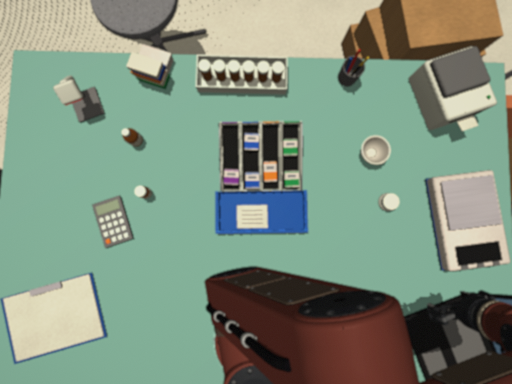

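View pics/side0.png

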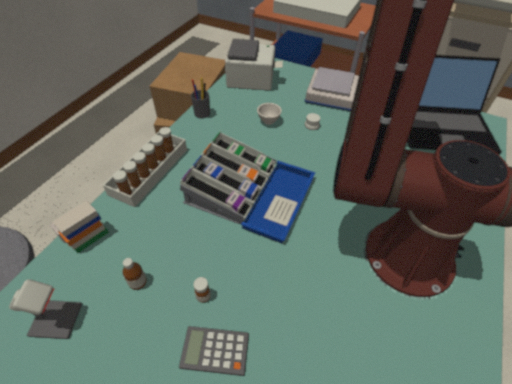

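The top view shows the rack at columns 220–302, rows 122–190. The green bin is rightmost, with its cartons near (291,149) and (291,180), and the tray is below. I'll enlarge it to measure.

```bash
python3 - <<'E'
import cv2
im=cv2.imread('pics/top0.png')
cv2.imwrite('pics/crop.png',cv2.resize(im[115:240,210:315],None,fx=5.5,fy=4.8*1,interpolation=cv2.INTER_CUBIC) if 0 else cv2.resize(im[118:238,210:315],None,fx=5,fy=5,interpolation=cv2.INTER_CUBIC))
E
```

```text
(no output)
```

View pics/crop.png

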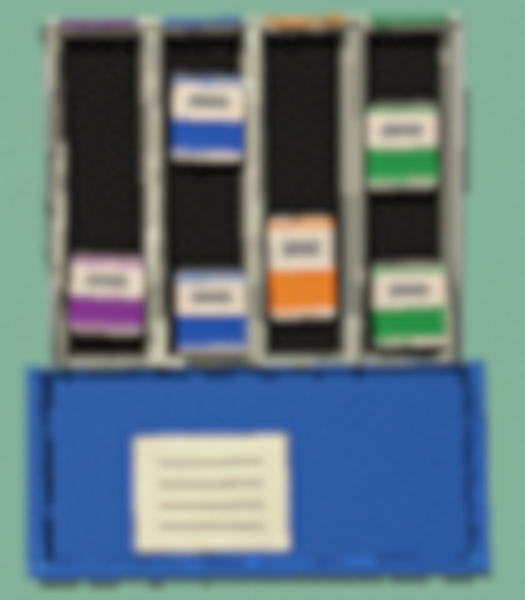

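The enlarged crop shows these pixel positions:

- **Tray rim corners:** about (28,578), (490,573), (28,366) and (486,361).
- **Front green carton:** its top spans x 372–446, y 263–337.
- **Next green carton:** its top spans x 366–438, y 103–180.

```bash
cat >h.py <<'E'
import numpy as np
np.set_printoptions(precision=4,suppress=True)
F=np.load('top.npz')
def ray(p):
    u=210+(p[0]+.5)/5-.5;v=118+(p[1]+.5)/5-.5
    d=F['rotation']@[(u-F['cx'])/F['fx'],(v-F['cy'])/F['fy'],1];return d
def onplane(p,n,c): # n.X=c
    d=ray(p);e=F['eye'];return e+d*(c-n@e)/(n@d)
E
python3 - <<'E'
from h import *
Z=np.array([0,0,1.])
P=lambda p,z:onplane(p,Z,z)
bl,br,tl,tr=P((28,578),.03),P((490,573),.03),P((28,366),.03),P((486,361),.03)
print(bl,br,tl,tr)
print('widths',np.linalg.norm(bl-br),np.linalg.norm(tl-tr),np.linalg.norm(bl-tl))
# front edge of bins z=.026: ends, outermost of rack; back wall tops z~.071+.033
fl,fr=P((55,362),.035),P((462,358),.035); kl,kr=P((45,22),.104),P((460,20),.104)
print('front',fl,fr,'back',kl,kr)
for a,b in((bl,br),(tl,tr),(fl,fr),(kl,kr)):
    d=a-b; print('yaw',np.arctan2(-d[0],d[1]),(a+b)/2)
for a,b in((tl,bl),(tr,br),(kl,fl),(kr,fr)):
    d=a-b; print('yaw',np.arctan2(d[1],d[0]))
E
```

```text
[0.3405 0.131  0.03  ] [ 0.3503 -0.1653  0.03  ] [0.4768 0.1356 0.03  ] [ 0.487  -0.1616  0.03  ]
widths 0.29644633671958376 0.2973396338592497 0.1364009405437754
front [0.4794 0.1177 0.035 ] [ 0.4881 -0.1453  0.035 ] back [0.6843 0.1247 0.104 ] [ 0.692  -0.1325  0.104 ]
yaw 0.03315891926148451 [ 0.3454 -0.0171  0.03  ]
yaw 0.03430772090570318 [ 0.4819 -0.013   0.03  ]
yaw 0.0332318223184534 [ 0.4837 -0.0138  0.035 ]
yaw 0.029825355558784995 [ 0.6881 -0.0039  0.104 ]
yaw 0.033389538275399686
yaw 0.026857785768749004
yaw 0.033786438588140864
yaw 0.06247592178371911
```

```bash
cat >>h.py <<'E'
yaw=.033;c,s=np.cos(yaw),np.sin(yaw);ca,sa=np.cos(.21),np.sin(.21)
O=np.array([.4837,-.1088,.026])
Rz=np.array([[c,-s,0],[s,c,0],[0,0,1]])
B=Rz@np.array([[ca,0,-sa],[0,1,0],[sa,0,ca]])
def binpt(p,h): return B.T@(onplane(p,B[:,2],B[:,2]@O+h)-O)
def w(*q): return O+B@np.array(q)
E
python3 - <<'E'
from h import *
for n,pts in dict(front=[(370,263),(445,263),(374,337),(447,337)],next=[(366,103),(437,103),(366,182),(438,182)]).items():
    q=np.array([binpt(p,.026) for p in pts]);print(n,q,q.mean(0))
print('back wall',binpt((408,20),.034))
for x in(.076,.1,-.02,.18,.2,.0675):print(x,w(x,0,0))
E
```

```text
front [[ 0.0682  0.0246  0.026 ]
 [ 0.0678 -0.0229  0.026 ]
 [ 0.0211  0.0221  0.026 ]
 [ 0.0206 -0.0244  0.026 ]] [ 0.0444 -0.0002  0.026 ]
next [[ 0.1687  0.0272  0.026 ]
 [ 0.1683 -0.0174  0.026 ]
 [ 0.1193  0.0272  0.026 ]
 [ 0.1189 -0.0183  0.026 ]] [0.1438 0.0047 0.026 ]
back wall [0.2193 0.0018 0.034 ]
0.076 [ 0.558  -0.1063  0.0418]
0.1 [ 0.5814 -0.1056  0.0468]
-0.02 [ 0.4642 -0.1094  0.0218]
0.18 [ 0.6596 -0.103   0.0635]
0.2 [ 0.6792 -0.1023  0.0677]
0.0675 [ 0.5497 -0.1066  0.0401]
```

Request:
arm_command(commands=[{"offset": [0.035,0.035,0],"turn": -0.1},{"offset": [0.07,0.07,0],"turn": -0.2},{"offset": [0.105,0.105,0],"turn": -0.328},{"offset": [0.14,0.14,0],"turn": -0.328},{"offset": [0.175,0.175,0],"turn": -0.328},{"offset": [0.21,0.21,0],"turn": -0.328},{"offset": [0.245,0.245,0],"turn": -0.328},{"offset": [0.28,0.28,0],"turn": -0.328}], claw=1)

```text
t: 0.9
tool_pos: [0.4664, -0.2094, 0.2312]
ee_rot: [[-0.0, 0.033, -0.999], [0.0, -0.999, -0.033], [-1.0, -0.0, 0.0]]
contact_force: [0.5, -1.3, 0.3]
opening: 0.0002
```

Request:
arm_command(commands=[{"offset": [0.035,0.035,0],"turn": 0},{"offset": [0.07,0.07,0],"turn": 0},{"offset": [0.108,0.105,0],"turn": 0},{"offset": [0.108,0.105,0],"turn": 0},{"offset": [0.108,0.105,-0.03],"turn": 0},{"offset": [0.108,0.105,-0.06],"turn": 0},{"offset": [0.108,0.105,-0.06],"turn": 0},{"offset": [0.108,0.105,-0.06],"turn": 0}])

```text
t: 1.7
tool_pos: [0.5728, -0.1063, 0.1715]
ee_rot: [[-0.001, 0.032, -0.999], [0.0, -0.999, -0.032], [-1.0, -0.0, 0.001]]
contact_force: [-0.3, -0.2, 1.1]
opening: 0.0002
```

```bash
cat >wr.py <<'E'
import sys
from bench import status, grab_frame
from h import *
import cv2
f=grab_frame(sys.argv[1]);o=status.get_obs()
print(o['t'],o['tool_pos'],o['ee_rot'],o['contact_force'],o['opening'])
cv2.imwrite(f'pics/{sys.argv[2]}.png',cv2.resize(f['frame'],None,fx=1.5,fy=1.5,interpolation=cv2.INTER_CUBIC) if sys.argv[1]=='wrist' else f['frame']);np.savez(sys.argv[2]+'.npz',**f)
print(f['fx'],f['cx'],f['cy'],f['eye'],f['rotation'])
E
python3 wr.py wrist w1
```

```text
1.75 [ 0.5737 -0.1066  0.1725] [[ 0.0009  0.0324 -0.9995]
 [-0.0003 -0.9995 -0.0324]
 [-1.      0.0003 -0.0008]] [ 0.037 -0.155  0.738] 0.00011154872944502307
297.3186396354542 256.4340639286206 190.9073491986552 [ 0.6506 -0.1051  0.3141] [[ 0.0323 -0.9533 -0.3004]
 [-0.9995 -0.0309 -0.0094]
 [-0.0003  0.3006 -0.9538]]
```

View pics/w1.png

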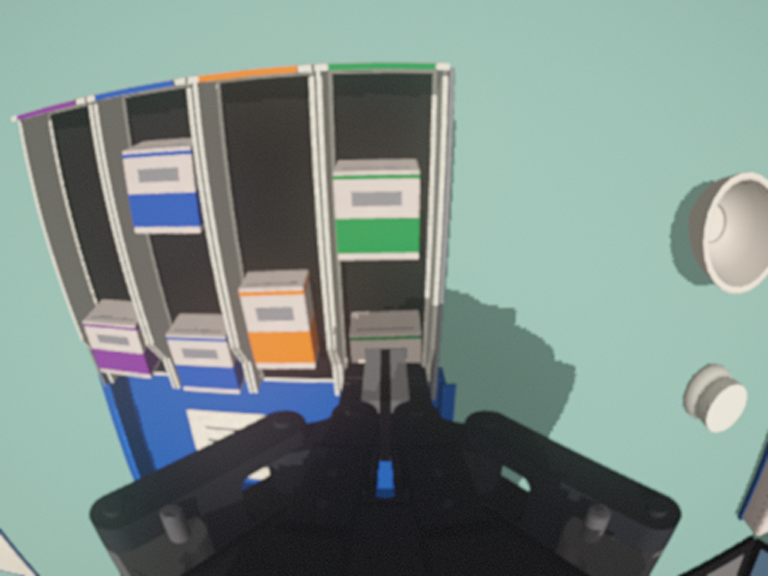

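The wrist view shows the next carton's top with its rear edge at y≈174 and its front edge at y≈258 (x 335–419). The front carton's rear face spans y 312–335 (x 350–422). The closed fingers sit in line with the lane.

```bash
cat >>h.py <<'E'
def wray(f,p):
    u=(p[0]+.5)/1.5-.5-f['cx'];v=(p[1]+.5)/1.5-.5-f['cy'];r=np.hypot(u,v);t=r/f['fx']
    return f['rotation']@[np.sin(t)*u/r,np.sin(t)*v/r,np.cos(t)]
def wbin(f,p,h):
    d=wray(f,p);n=B[:,2];e=f['eye'];return B.T@(e+d*(n@O+h-n@e)/(n@d)-O)
E
python3 - <<'E'
from h import *
f=np.load('w1.npz')
for n,p,h in [('next rt L',(334,174),.026),('next rt R',(419,174),.026),('next ft L',(336,258),.026),('next ft R',(419,258),.026),('next rear bot',(377,160),0),
 ('front rt L',(350,335),.026),('front rt R',(422,333),.026),('front rb',(386,312),0),('backwall',(385,66),.034),('binfront L',(342,394),.015),('binfront R',(436,372),.015),
 ('wall L in',(330,180),.028),('wall R in',(435,180),.028)]:print(n,wbin(f,p,h))
E
```

```text
next rt L [0.1642 0.0242 0.026 ]
next rt R [ 0.164 -0.019  0.026]
next ft L [0.1164 0.0254 0.026 ]
next ft R [ 0.1163 -0.0204  0.026 ]
next rear bot [0.1652 0.0027 0.    ]
front rt L [0.0643 0.0197 0.026 ]
front rt R [ 0.0658 -0.0242  0.026 ]
front rb [ 0.0643 -0.0023  0.    ]
backwall [ 0.219  -0.0018  0.034 ]
binfront L [0.0043 0.0289 0.015 ]
binfront R [ 0.025  -0.0365  0.015 ]
wall L in [0.1616 0.0262 0.028 ]
wall R in [ 0.1615 -0.0271  0.028 ]
```

Request:
arm_command(commands=[{"offset": [-0.002,0,-0.03],"turn": 0},{"offset": [-0.002,0,-0.06],"turn": 0},{"offset": [-0.002,0,-0.08],"turn": 0},{"offset": [-0.002,0,-0.1],"turn": 0},{"offset": [-0.002,0,-0.11],"turn": 0},{"offset": [-0.002,0,-0.117],"turn": 0},{"offset": [-0.002,0,-0.117],"turn": 0}])

```text
t: 2.45
tool_pos: [0.5716, -0.1064, 0.0546]
ee_rot: [[0.0, 0.033, -0.999], [-0.0, -0.999, -0.033], [-1.0, 0.0, -0.0]]
contact_force: [-0.3, -0.7, 0.3]
opening: -0.0002
```

Request:
arm_command(commands=[{"offset": [-0.007,0,-0.0015],"turn": 0},{"offset": [-0.014,-0.0005,-0.003],"turn": 0},{"offset": [-0.021,-0.0007,-0.0045],"turn": 0},{"offset": [-0.028,-0.001,-0.006],"turn": 0},{"offset": [-0.035,-0.0012,-0.0075],"turn": 0},{"offset": [-0.042,-0.0014,-0.009],"turn": 0},{"offset": [-0.049,-0.0016,-0.0105],"turn": 0},{"offset": [-0.056,-0.0018,-0.012],"turn": 0}])

```text
t: 3.25
tool_pos: [0.5148, -0.108, 0.0422]
ee_rot: [[0.0, 0.033, -0.999], [-0.0, -0.999, -0.033], [-1.0, 0.0, -0.0]]
contact_force: [-0.2, 1.3, -0.6]
opening: -0.0002
```

Request:
arm_command(commands=[{"offset": [-0.007,-0.0002,-0.0015],"turn": 0},{"offset": [-0.014,-0.0005,-0.003],"turn": 0},{"offset": [-0.021,-0.0007,-0.0045],"turn": 0},{"offset": [-0.028,-0.001,-0.006],"turn": 0},{"offset": [-0.035,-0.0012,-0.0075],"turn": 0},{"offset": [-0.042,-0.0014,-0.009],"turn": 0},{"offset": [-0.05,-0.0016,-0.0105],"turn": 0},{"offset": [-0.05,-0.0016,-0.0105],"turn": 0}])

```text
t: 4.05
tool_pos: [0.4638, -0.1093, 0.0315]
ee_rot: [[-0.001, 0.032, -0.999], [0.0, -0.999, -0.032], [-1.0, -0.001, 0.001]]
contact_force: [-0.6, 0.1, -0.6]
opening: 0.0001
```

```bash
python3 wr.py side s1; python3 - <<'E'
import cv2
im=cv2.imread('pics/s1.png');cv2.imwrite('pics/s1c.png',cv2.resize(im[120:250,170:330],None,fx=4,fy=4,interpolation=cv2.INTER_CUBIC))
E
```

```text
4.1 [ 0.4647 -0.1095  0.0317] [[-0.0005  0.0325 -0.9995]
 [ 0.0002 -0.9995 -0.0325]
 [-1.     -0.0002  0.0005]] [1.1874 0.5698 1.2821] 5.735376847604409e-06
350.92151792219767 255.88210067232006 188.77848944373955 [0.1823 0.6638 0.8809] [[-0.9    -0.3388  0.2744]
 [-0.4356  0.6735 -0.5972]
 [ 0.0175 -0.6569 -0.7537]]
```

View pics/s1c.png

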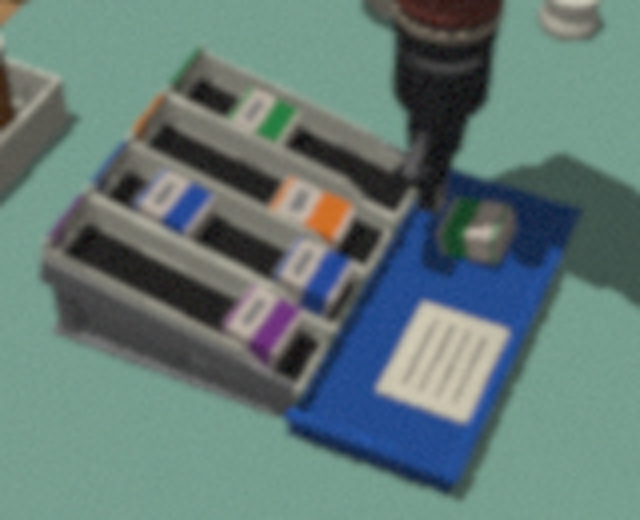

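The side view shows the front carton in the tray near (478,230), hard against the fingers, and its attitude isn't clear. I'll lift clear to behind the next carton and look again.

Request:
arm_command(commands=[{"offset": [0.004,0,0.03],"turn": 0},{"offset": [0.004,0,0.07],"turn": 0},{"offset": [0.004,0,0.11],"turn": 0},{"offset": [0.045,0.0015,0.135],"turn": 0},{"offset": [0.09,0.003,0.14],"turn": 0},{"offset": [0.135,0.0045,0.14],"turn": 0},{"offset": [0.18,0.006,0.14],"turn": 0},{"offset": [0.205,0.007,0.14],"turn": 0}])

```text
t: 4.9
tool_pos: [0.6734, -0.1023, 0.1714]
ee_rot: [[0.001, 0.033, -0.999], [-0.0, -0.999, -0.033], [-1.0, 0.0, -0.001]]
contact_force: [-0.2, -0.7, -0.3]
opening: -0.0002
```

```bash
python3 wr.py side s2; python3 wr.py wrist w2; python3 - <<'E'
import cv2,numpy as np
im=cv2.imread('pics/s2.png');a=cv2.resize(im[150:230,220:320],(500,400),interpolation=cv2.INTER_CUBIC)
w=cv2.imread('pics/w2.png')[176:576,200:500]
cv2.imwrite('pics/s2c.png',np.hstack([a,w]))
E
```

```text
4.95 [ 0.6754 -0.1021  0.1708] [[ 0.0026  0.0337 -0.9994]
 [-0.     -0.9994 -0.0337]
 [-1.      0.0001 -0.0026]] [-4.5549  0.4629 -1.3912] 1.2893939595009254e-06
350.92151792219767 255.88210067232006 188.77848944373955 [0.1823 0.6638 0.8809] [[-0.9    -0.3388  0.2744]
 [-0.4356  0.6735 -0.5972]
 [ 0.0175 -0.6569 -0.7537]]
5.0 [ 0.6731 -0.1022  0.1707] [[ 0.0009  0.0339 -0.9994]
 [ 0.     -0.9994 -0.0339]
 [-1.     -0.     -0.0009]] [-0.5735  0.563  -0.4259] -9.257791118603907e-05
297.3186396354542 256.4340639286206 190.9073491986552 [ 0.7527 -0.1007  0.3137] [[ 0.0336 -0.9544 -0.2968]
 [-0.9994 -0.032  -0.0101]
 [ 0.0002  0.297  -0.9549]]
```

View pics/s2c.png

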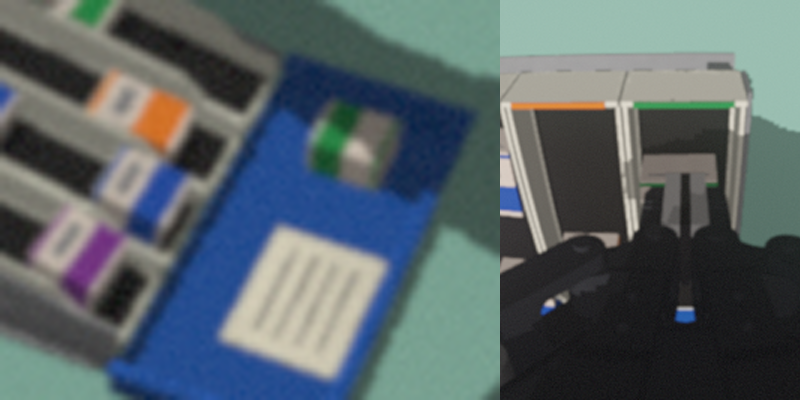

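```bash
python3 - <<'E'
import cv2,numpy as np
im=np.load('s2.npz')['frame']
cv2.imwrite('pics/s2d.png',cv2.resize(im[160:196,272:312],None,fx=14,fy=14,interpolation=cv2.INTER_CUBIC))
E
```

```text
(no output)
```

View pics/s2d.png

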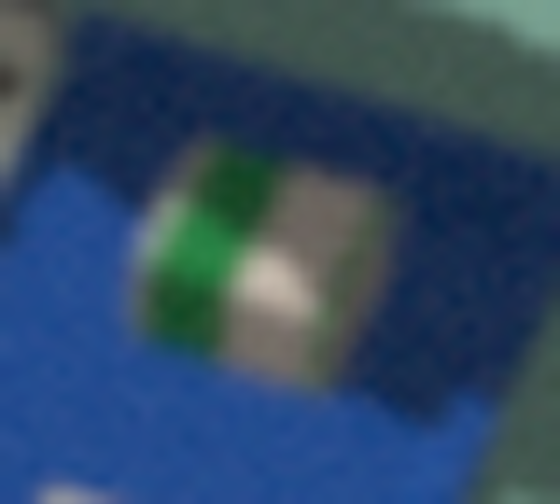

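The front carton lies flat in the tray but upside down: its green band is now on the rack side and the label isn't visible. I'll turn it over before touching the next carton. First, a close look with the wrist camera.

Request:
arm_command(commands=[{"offset": [-0.04,-0.001,0],"turn": 0},{"offset": [-0.085,-0.003,0],"turn": 0},{"offset": [-0.13,-0.004,0],"turn": 0},{"offset": [-0.175,-0.006,0],"turn": 0},{"offset": [-0.22,-0.007,0],"turn": 0},{"offset": [-0.265,-0.008,0],"turn": 0},{"offset": [-0.305,-0.01,0],"turn": 0},{"offset": [-0.305,-0.01,0],"turn": 0}])

```text
t: 5.8
tool_pos: [0.3599, -0.1113, 0.1714]
ee_rot: [[-0.003, 0.031, -1.0], [0.001, -1.0, -0.031], [-1.0, -0.001, 0.003]]
contact_force: [-1.1, 0.3, 0.3]
opening: -0.0002
```

```bash
python3 wr.py wrist w3
```

```text
5.85 [ 0.3629 -0.1122  0.172 ] [[-0.0001  0.0311 -0.9995]
 [-0.0001 -0.9995 -0.0311]
 [-1.      0.0001  0.0001]] [ 0.7691 -0.8183  1.1483] 0.00027167089758144174
297.3186396354542 256.4340639286206 190.9073491986552 [ 0.438  -0.1102  0.3138] [[ 0.0312 -0.9527 -0.3023]
 [-0.9995 -0.0301 -0.0084]
 [-0.0011  0.3024 -0.9532]]
```

View pics/w3.png

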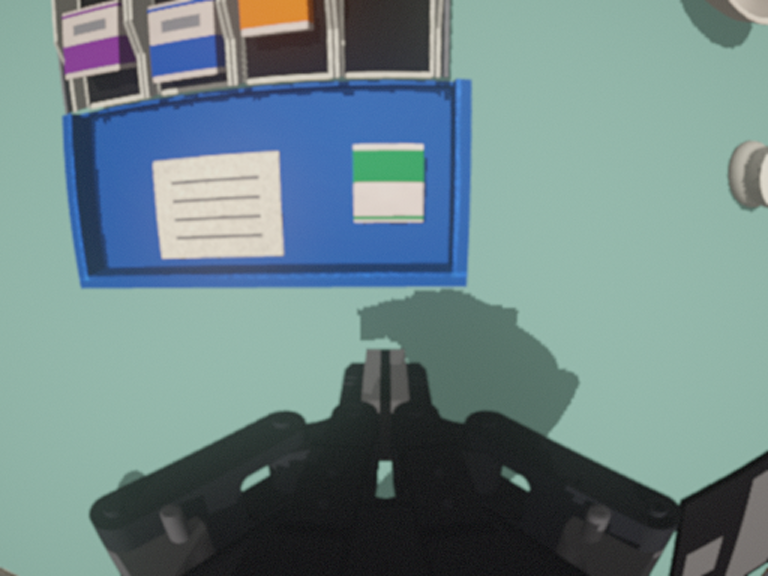

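The wrist view shows the carton flat with its underside up, top-face corners at (353,144), (424,144), (353,222) and (424,222). The rack-side tray wall is at y≈83 and the right inner wall at x≈452.

```bash
cat >>h.py <<'E'
def wz(f,p,z):
    d=wray(f,p);e=f['eye'];P=e+d*(z-e[2])/d[2];return P, Rz.T@(P-O)
E
python3 - <<'E'
from h import *
f=np.load('w3.npz')
q=[wz(f,p,.030) for p in[(353,144),(424,144),(353,222),(424,222)]]
for a in q:print(*a)
print('c',*np.mean(q,0))
print('rack wall',*wz(f,(390,83),.018)); print('right wall inner top',*wz(f,(452,180),.030)); print('right inner bottom',*wz(f,(449,180),.004))
print('binfront',*wz(f,(392,76),.026));print('frontwall out',*wz(f,(392,286),.03))
E
```

```text
[ 0.4411 -0.0898  0.03  ] [-0.042   0.0204  0.004 ]
[ 0.4425 -0.1342  0.03  ] [-0.042  -0.0241  0.004 ]
[ 0.3909 -0.0908  0.03  ] [-0.0921  0.0211  0.004 ]
[ 0.3924 -0.1365  0.03  ] [-0.0922 -0.0246  0.004 ]
c [ 0.4167 -0.1128  0.03  ] [-0.0671 -0.0018  0.004 ]
rack wall [ 0.4826 -0.1118  0.018 ] [-0.0012 -0.0029 -0.008 ]
right wall inner top [ 0.4205 -0.1531  0.03  ] [-0.0647 -0.0422  0.004 ]
right inner bottom [ 0.4187 -0.1549  0.004 ] [-0.0665 -0.044  -0.022 ]
binfront [ 0.486  -0.1128  0.026 ] [ 0.0022 -0.0041  0.    ]
frontwall out [ 0.3485 -0.1174  0.03  ] [-0.1354 -0.0041  0.004 ]
```

```bash
python3 -c "
from bench import status;print(status.get_obs()['joint_positions'])"
```

```text
[-4.92799496e-01  6.43082248e-02 -6.02066104e-01  9.04520314e-01
 -1.26222021e-04  2.61765744e+00]
```

Request:
arm_command(commands=[{"offset": [0.01,0,0],"turn": 0.149},{"offset": [0.02,0,0],"turn": 0.298},{"offset": [0.03,0,0],"turn": 0.447},{"offset": [0.04,0,0],"turn": 0.596},{"offset": [0.054,0,0],"turn": 0.745},{"offset": [0.054,0,0],"turn": 0.894},{"offset": [0.054,0,0],"turn": 1.043},{"offset": [0.054,0,0],"turn": 1.192}], claw=-0.6, grip_force=20)

```text
t: 6.65
tool_pos: [0.42, -0.1126, 0.1718]
ee_rot: [[0.001, 0.943, -0.333], [-0.0, -0.333, -0.943], [-1.0, 0.001, -0.0]]
contact_force: [-0.2, 0.6, -0.2]
opening: 0.0681
```

Request:
arm_command(commands=[{"offset": [0,0,0],"turn": 0.149},{"offset": [0,0,0],"turn": 0.298},{"offset": [0,0,-0.03],"turn": 0.379},{"offset": [0,0,-0.06],"turn": 0.379},{"offset": [0,0,-0.06],"turn": 0.379}])

```text
t: 7.15
tool_pos: [0.4176, -0.1115, 0.1093]
ee_rot: [[-0.004, 0.999, 0.033], [0.002, 0.033, -0.999], [-1.0, -0.004, -0.002]]
contact_force: [-0.5, -1.1, -0.1]
opening: 0.0683
```

Request:
arm_command(commands=[{"offset": [-0.001,-0.001,-0.03],"turn": 0},{"offset": [-0.001,-0.001,-0.06],"turn": 0},{"offset": [-0.001,-0.001,-0.08],"turn": 0},{"offset": [-0.001,-0.001,-0.09],"turn": 0},{"offset": [-0.001,-0.001,-0.098],"turn": 0},{"offset": [-0.001,-0.001,-0.098],"turn": 0}])

```text
t: 7.75
tool_pos: [0.4187, -0.1137, 0.0139]
ee_rot: [[0.0, 0.999, 0.033], [-0.0, 0.033, -0.999], [-1.0, 0.0, 0.0]]
contact_force: [0.3, -0.7, -0.3]
opening: 0.0686
```

Request:
arm_command(commands=[{"offset": [0,0,0],"turn": 0},{"offset": [0,0,0],"turn": 0},{"offset": [0,0,0],"turn": 0},{"offset": [0,0,0],"turn": 0},{"offset": [0,0.004,0],"turn": 0},{"offset": [0,0.009,0],"turn": 0},{"offset": [0,0.014,0],"turn": 0},{"offset": [0,0.014,0],"turn": 0}], claw=0.0)

```text
t: 8.55
tool_pos: [0.4195, -0.0997, 0.0147]
ee_rot: [[0.002, 0.999, 0.033], [-0.001, 0.033, -0.999], [-1.0, 0.002, 0.001]]
contact_force: [0.4, 0.0, 7.7]
opening: 0.0495
```

Request:
arm_command(commands=[{"offset": [0,0,0],"turn": 0},{"offset": [0,0,0],"turn": 0},{"offset": [0,0,0.03],"turn": 0},{"offset": [0,0,0.07],"turn": 0},{"offset": [-0.017,0,0.07],"turn": -0.149},{"offset": [-0.017,0,0.07],"turn": -0.298},{"offset": [-0.017,0,0.07],"turn": -0.447},{"offset": [-0.017,0,0.07],"turn": -0.596}], claw=-0.5)

```text
t: 9.35
tool_pos: [0.4011, -0.0996, 0.0839]
ee_rot: [[0.0, 0.842, -0.539], [0.0, -0.539, -0.842], [-1.0, -0.0, -0.0]]
contact_force: [-0.0, -0.4, 0.0]
opening: 0.064
```

Request:
arm_command(commands=[{"offset": [0,0,0],"turn": -0.149},{"offset": [0,0,0],"turn": -0.298},{"offset": [0,0,0],"turn": -0.447},{"offset": [0,0,0],"turn": -0.596},{"offset": [0,0,0],"turn": -0.745},{"offset": [0,0,0],"turn": -0.894},{"offset": [0,0,0],"turn": -0.975},{"offset": [0,0,0],"turn": -0.975}], claw=-0.35)

```text
t: 10.15
tool_pos: [0.4012, -0.0995, 0.0838]
ee_rot: [[-0.0, 0.032, -1.0], [0.0, -1.0, -0.032], [-1.0, -0.0, 0.0]]
contact_force: [-0.6, 0.2, 0.7]
opening: 0.0578
```

```bash
python3 wr.py wrist w4; python3 - <<'E'
import cv2
im=cv2.imread('pics/w4.png');cv2.imwrite('pics/w4c.png',im[60:500,180:620])
E
```

```text
10.2 [ 0.4012 -0.0995  0.0838] [[-0.0002  0.0347 -0.9994]
 [ 0.0001 -0.9994 -0.0347]
 [-1.     -0.0001  0.0002]] [-0.9702  0.0148 -0.1397] 0.05796033362112281
297.3186396354542 256.4340639286206 190.9073491986552 [ 0.4788 -0.0983  0.2264] [[ 0.0315 -0.9536 -0.2995]
 [-0.9995 -0.0301 -0.0093]
 [-0.0001  0.2997 -0.954 ]]
```

View pics/w4c.png

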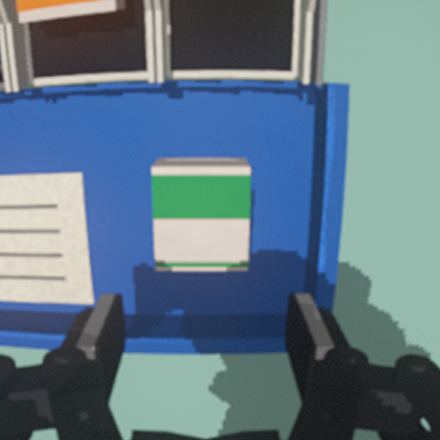

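The carton is between the open fingers. Its top face spans about (332,226)–(430,330) in the full picture, with clearance to the right wall.

```bash
python3 - <<'E'
from h import *
f=np.load('w4.npz')
for p in[(332,227),(430,226),(335,331),(428,331)]:print(*wz(f,p,.030))
print('wall',*wz(f,(395,144),.018),'bin',*wz(f,(395,136),.026))
E
```

```text
[ 0.4444 -0.0756  0.03  ] [-0.0382  0.0344  0.004 ]
[ 0.4462 -0.1194  0.03  ] [-0.0379 -0.0094  0.004 ]
[ 0.3941 -0.0769  0.03  ] [-0.0885  0.0348  0.004 ]
[ 0.3955 -0.1215  0.03  ] [-0.0886 -0.0098  0.004 ]
wall [ 0.4822 -0.1028  0.018 ] [-0.0013  0.0061 -0.008 ] bin [ 0.4857 -0.1025  0.026 ] [ 0.0022  0.0062 -0.    ]
```

Request:
arm_command(commands=[{"offset": [0.002,0,-0.03],"turn": 0},{"offset": [0.002,0,-0.055],"turn": 0},{"offset": [0.002,0,-0.066],"turn": 0},{"offset": [0.002,0,-0.072],"turn": 0},{"offset": [0.002,0,-0.072],"turn": 0}])

```text
t: 10.7
tool_pos: [0.403, -0.0994, 0.0114]
ee_rot: [[-0.001, 0.034, -0.999], [0.0, -0.999, -0.034], [-1.0, -0.001, 0.001]]
contact_force: [-0.2, -0.8, 0.1]
opening: 0.0575
```

Request:
arm_command(commands=[{"offset": [0,0,0],"turn": 0},{"offset": [0,0,0],"turn": 0},{"offset": [0,0,0],"turn": 0},{"offset": [0,0,0],"turn": 0}], claw=0.2)

```text
t: 11.1
tool_pos: [0.4039, -0.0998, 0.0124]
ee_rot: [[0.001, 0.033, -0.999], [-0.001, -0.999, -0.033], [-1.0, 0.001, -0.001]]
contact_force: [-0.8, -0.1, 7.1]
opening: 0.0435
```

Request:
arm_command(commands=[{"offset": [0.008,0,0.002],"turn": 0},{"offset": [0.016,0.0005,0.002],"turn": 0},{"offset": [0.024,0.001,0.002],"turn": 0},{"offset": [0.032,0.001,0.002],"turn": 0},{"offset": [0.032,0.001,0.002],"turn": 0}])

```text
t: 11.6
tool_pos: [0.4368, -0.0988, 0.0138]
ee_rot: [[0.001, 0.033, -0.999], [-0.0, -0.999, -0.033], [-1.0, 0.0, -0.001]]
contact_force: [-0.1, 0.6, -0.8]
opening: 0.0437
```

Request:
arm_command(commands=[{"offset": [0,0,0.005],"turn": 0},{"offset": [0,0,0.01],"turn": 0},{"offset": [0,0,0.0145],"turn": 0},{"offset": [0.0025,0,0.0145],"turn": 0},{"offset": [0.0055,0,0.0145],"turn": 0},{"offset": [0.0055,0,0.0145],"turn": 0}])

```text
t: 12.2
tool_pos: [0.4411, -0.0986, 0.0283]
ee_rot: [[0.0, 0.033, -0.999], [-0.0, -0.999, -0.033], [-1.0, 0.0, -0.0]]
contact_force: [0.6, 0.3, -0.2]
opening: 0.0436
```

Request:
arm_command(commands=[{"offset": [0,0,-0.002],"turn": 0},{"offset": [0,0,-0.004],"turn": 0},{"offset": [0,0,-0.006],"turn": 0}])

```text
t: 12.5
tool_pos: [0.44, -0.0984, 0.0221]
ee_rot: [[-0.001, 0.033, -0.999], [0.0, -0.999, -0.033], [-1.0, -0.0, 0.001]]
contact_force: [-4.8, 0.6, 6.6]
opening: 0.0437
```

Request:
arm_command(commands=[{"offset": [0.001,0,-0.003],"turn": 0},{"offset": [0.002,0,-0.006],"turn": 0},{"offset": [0.003,0,-0.008],"turn": 0},{"offset": [0.004,0,-0.01],"turn": 0}])

```text
t: 12.9
tool_pos: [0.4422, -0.0982, 0.0118]
ee_rot: [[-0.005, 0.032, -0.999], [0.0, -0.999, -0.033], [-1.0, -0.0, 0.005]]
contact_force: [-13.5, -0.5, 23.7]
opening: 0.0437
```

```bash
python3 wr.py side s3|head -1; python3 wr.py wrist w5 |head -1; python3 - <<'E'
import cv2,numpy as np
im=cv2.imread('pics/s3.png');a=cv2.resize(im[140:200,250:320],(467,400),interpolation=cv2.INTER_CUBIC)
w=cv2.imread('pics/w5.png')[100:500,230:560]
cv2.imwrite('pics/s3c.png',np.hstack([a,w]))
E
```

```text
12.95 [ 0.4422 -0.0982  0.0118] [[-0.0048  0.0324 -0.9995]
13.0 [ 0.4423 -0.0982  0.0118] [[-0.0046  0.0325 -0.9995]
```

View pics/s3c.png

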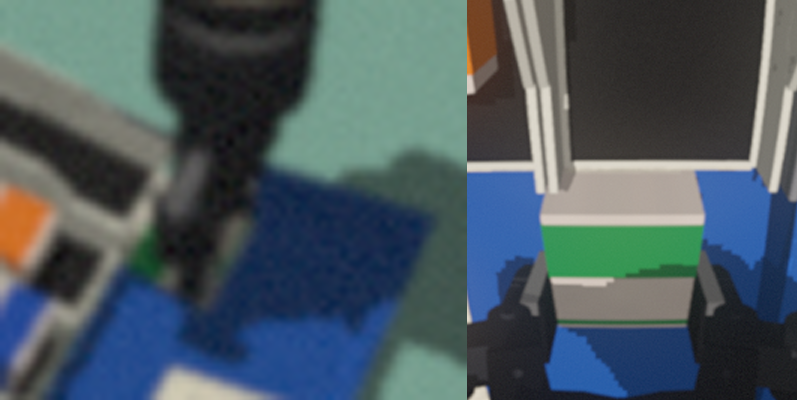

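The side and wrist views show the carton gripped at its robot end. Its rack end is tilted up on the tray wall and jammed against the bin's edge. I'll back off, lift a little, carry that end over the bin edge, then lower and push in.

Request:
arm_command(commands=[{"offset": [-0.005,0,0],"turn": 0},{"offset": [-0.006,0,0.005],"turn": 0},{"offset": [-0.006,0,0.009],"turn": 0},{"offset": [0,0,0.009],"turn": 0},{"offset": [0.005,0,0.009],"turn": 0},{"offset": [0.005,0,0.009],"turn": 0}])

```text
t: 13.6
tool_pos: [0.4443, -0.098, 0.0199]
ee_rot: [[-0.011, 0.032, -0.999], [-0.0, -0.999, -0.032], [-1.0, -0.0, 0.011]]
contact_force: [-17.4, -3.0, 3.8]
opening: 0.0438
```

Request:
arm_command(commands=[{"offset": [0,0,-0.003],"turn": 0},{"offset": [0,0,-0.006],"turn": 0},{"offset": [0,0,-0.008],"turn": 0}])

```text
t: 13.9
tool_pos: [0.4469, -0.0977, 0.0127]
ee_rot: [[-0.006, 0.033, -0.999], [0.001, -0.999, -0.033], [-1.0, -0.001, 0.006]]
contact_force: [-10.4, 1.3, 8.5]
opening: 0.0435
```

```bash
cat >tilt.py <<'E'
import sys,cv2
from h import *
def band(f,x0=200,x1=330,y0=100,y1=260):
    im=f['frame'].astype(int);m=((im[...,1]-np.maximum(im[...,0],im[...,2]))>45).astype(np.uint8)
    k=np.zeros_like(m);k[y0:y1,x0:x1]=1;m*=k
    n,l,st,_=cv2.connectedComponentsWithStats(m);i=1+np.argmax(st[1:,4]);print(st[i])
    cs,_=cv2.findContours((l==i).astype(np.uint8),0,2);c=max(cs,key=cv2.contourArea)[:,0].astype(float)
    s,d=c.sum(1),c[:,0]-c[:,1]
    return np.array([c[s.argmin()],c[d.argmax()],c[s.argmax()],c[d.argmin()]])+[[-.5,-.5],[.5,-.5],[.5,.5],[-.5,.5]] # tl,tr,br,bl
def norm(f,p):
    q=p-[f['cx'],f['cy']];r=np.hypot(*q.T);return q*(np.tan(r/f['fx'])/r)[:,None]
def rays(f,p):return np.c_[norm(f,p),np.ones(4)]@f['rotation'].T
L=.0205
def pose(f):
    p=band(f);M=np.array([[L,.022,0],[L,-.022,0],[0,-.022,0],[0,.022,0]])
    ok,rv,tv=cv2.solvePnP(M,norm(f,p),np.eye(3),None)
    R=f['rotation']@cv2.Rodrigues(rv)[0];t=f['eye']+f['rotation']@tv[:,0]
    ax=R[:,0];print('band front-mid',t,'axis',ax,'elev deg',np.degrees(np.arcsin(ax[2])))
if __name__=='__main__':
    if sys.argv[1]=='live':
        from bench import grab_frame,status
        f=grab_frame('wrist');o=status.get_obs();print(o['t'],o['tool_pos'],o['contact_force']);cv2.imwrite('pics/live.png',cv2.resize(f['frame'],None,fx=1.5,fy=1.5))
    else:
        f=np.load(sys.argv[1]);p=band(f)
        print(np.array([f['eye']+d*(.03-f['eye'][2])/d[2] for d in rays(f,p)]))
    pose(f)
E
python3 tilt.py w4.npz; python3 tilt.py w5.npz; python3 tilt.py live
```

```text
[ 222  157   65   28 1759]
[[ 0.44   -0.0759  0.03  ]
 [ 0.4414 -0.119   0.03  ]
 [ 0.4224 -0.1201  0.03  ]
 [ 0.4211 -0.0766  0.03  ]]
[ 222  157   65   28 1759]
band front-mid [ 0.4202 -0.0983  0.025 ] axis [0.9858 0.0431 0.162 ] elev deg 9.32544454561773
[ 204  217  106   35 3145]
[[ 0.4679 -0.0744  0.03  ]
 [ 0.4695 -0.1227  0.03  ]
 [ 0.4556 -0.1227  0.03  ]
 [ 0.4503 -0.0757  0.03  ]]
[ 204  217  106   35 3145]
band front-mid [ 0.4557 -0.0992  0.0352] axis [0.9164 0.0271 0.3993] elev deg 23.53585010009333
13.95 [ 0.447  -0.0977  0.0125] [-10.06     1.3312   4.904 ]
[ 202  236  109   24 1855]
band front-mid [ 0.4583 -0.0991  0.038 ] axis [0.7559 0.0579 0.6521] elev deg 40.70114938931109
```

The tilt is now about 35–40° and rising, so I'll keep pushing toward the rack.

Request:
arm_command(commands=[{"offset": [0.003,0,0],"turn": 0},{"offset": [0.006,0,0],"turn": 0},{"offset": [0.009,0,0],"turn": 0},{"offset": [0.012,0,0],"turn": 0}])

```text
t: 14.35
tool_pos: [0.4516, -0.0973, 0.011]
ee_rot: [[-0.019, 0.032, -0.999], [0.0, -0.999, -0.032], [-1.0, -0.001, 0.019]]
contact_force: [-30.7, -5.4, 7.6]
opening: 0.0435
```

```bash
python3 tilt.py live
```

```text
14.4 [ 0.4519 -0.0973  0.0109] [-29.1302  -5.6254   7.1233]
[203 250  65  10 483]
band front-mid [ 0.419  -0.0842 -0.0334] axis [ 0.6908 -0.0361  0.7221] elev deg 46.23173409458416
```

Request:
arm_command(commands=[{"offset": [0,0,0.002],"turn": 0},{"offset": [0,0,0.004],"turn": 0},{"offset": [0.002,0,0.005],"turn": 0},{"offset": [0.004,0,0.005],"turn": 0}])

```text
t: 14.8
tool_pos: [0.4562, -0.0972, 0.0158]
ee_rot: [[-0.018, 0.032, -0.999], [0.001, -0.999, -0.032], [-1.0, -0.002, 0.018]]
contact_force: [-32.7, -4.5, 8.3]
opening: 0.0436
```

```bash
python3 tilt.py live
```

```text
14.85 [ 0.4561 -0.0972  0.0158] [-27.7858  -3.6327   3.9189]
[204 250  59  10 460]
band front-mid [ 0.4135 -0.0811 -0.0452] axis [ 0.7062 -0.0602  0.7054] elev deg 44.865011249533865
```

View pics/live.png

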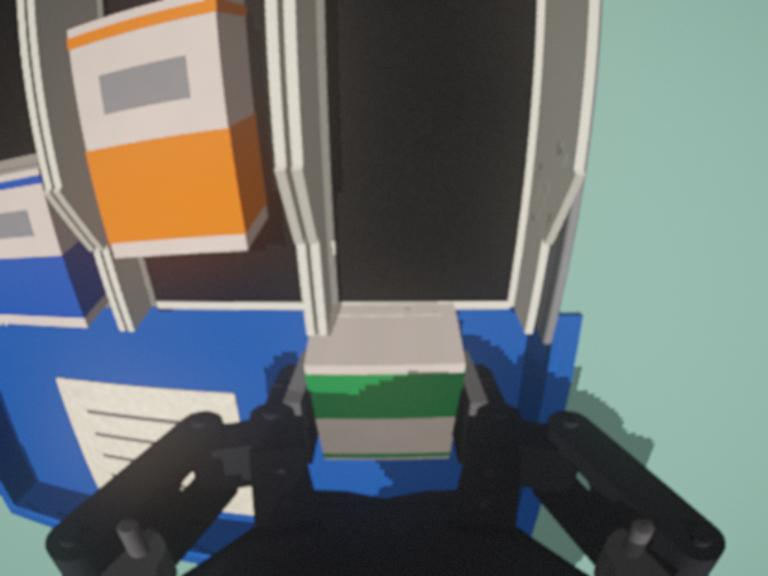

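The wrist view shows the carton's left side butting against the front end of the bin's left wall (x≈320, y≈310). I'll back off and shift it about 10 mm to the right.

Request:
arm_command(commands=[{"offset": [-0.008,0,0],"turn": 0},{"offset": [-0.018,0,0],"turn": 0},{"offset": [-0.018,-0.005,0],"turn": 0},{"offset": [-0.018,-0.0105,0],"turn": 0},{"offset": [-0.018,-0.0105,0],"turn": 0}])

```text
t: 15.35
tool_pos: [0.4491, -0.1103, 0.0187]
ee_rot: [[0.002, 0.032, -0.999], [-0.001, -0.999, -0.032], [-1.0, 0.001, -0.002]]
contact_force: [0.0, 0.4, -0.4]
opening: 0.0434
```

```bash
python3 - <<'E'
s=open('tilt.py').read()
s=s.replace("m=((im[...,1]-np.maximum(im[...,0],im[...,2]))>45).astype(np.uint8)","h=cv2.cvtColor(f['frame'],cv2.COLOR_BGR2HSV);m=((h[...,1]>110)&(abs(h[...,0].astype(int)-67)<13)).astype(np.uint8)").replace("L=.0205","L=.0195").replace("print(st[i])","print(st[i],np.median(h[l==i],0))")
s=s.replace("y1=260","y1=300")
open('tilt.py','w').write(s)
E
python3 tilt.py w4.npz|tail -2; python3 tilt.py w5.npz|tail -2; python3 tilt.py live
```

```text
[ 222  158   65   27 1751] [ 71. 151. 165.]
band front-mid [ 0.4215 -0.0986  0.0292] axis [0.9961 0.0444 0.0764] elev deg 4.382041800823321
[ 203  218  107   34 3399] [ 69. 160. 150.]
band front-mid [ 0.4551 -0.0988  0.0379] axis [0.9611 0.0276 0.2748] elev deg 15.949370816800219
15.4 [ 0.4488 -0.1099  0.0186] [-0.3547  0.8616 -0.2637]
[ 204  249  106   29 2748] [ 68. 134.  95.]
band front-mid [ 0.4488 -0.1115  0.0465] axis [0.9427 0.0302 0.3323] elev deg 19.408966985272787
```

Request:
arm_command(commands=[{"offset": [0.004,0,0],"turn": 0},{"offset": [0.008,0,0],"turn": 0},{"offset": [0.012,0,-0.001],"turn": 0},{"offset": [0.012,0,-0.004],"turn": 0},{"offset": [0.012,0,-0.007],"turn": 0},{"offset": [0.012,0,-0.009],"turn": 0}])

```text
t: 16.0
tool_pos: [0.4606, -0.1091, 0.01]
ee_rot: [[0.001, 0.033, -0.999], [-0.0, -0.999, -0.033], [-1.0, 0.0, -0.001]]
contact_force: [-9.1, 2.9, 39.5]
opening: 0.0435
```

```bash
python3 tilt.py live
```

```text
16.05 [ 0.4605 -0.1091  0.0101] [-3.5925  0.544  17.4987]
[ 203  263  108   20 1630] [ 67. 123.  95.]
band front-mid [ 0.4584 -0.1102  0.0392] axis [0.8514 0.0167 0.5243] elev deg 31.62168741504945
```

Request:
arm_command(commands=[{"offset": [0.002,0,0.001],"turn": 0},{"offset": [0.004,0,0.002],"turn": 0},{"offset": [0.006,0,0.002],"turn": 0},{"offset": [0.008,0,0.002],"turn": 0}])

```text
t: 16.45
tool_pos: [0.4619, -0.1086, 0.0106]
ee_rot: [[-0.011, 0.032, -0.999], [-0.001, -0.999, -0.032], [-1.0, 0.0, 0.011]]
contact_force: [-27.2, -4.9, 21.2]
opening: 0.0434
```

```bash
python3 tilt.py live
```

```text
16.5 [ 0.4618 -0.1086  0.0105] [-21.8484  -3.8426  19.6701]
[ 202  264  109   20 1726] [ 67. 123.  95.]
band front-mid [ 0.4601 -0.1099  0.0403] axis [0.8526 0.0265 0.5219] elev deg 31.45989065881193
```

Request:
arm_command(commands=[{"offset": [-0.005,0,0.003],"turn": 0},{"offset": [-0.004,0,0.007],"turn": 0},{"offset": [0,0,0.007],"turn": 0},{"offset": [0,0,0.007],"turn": 0},{"offset": [0,0,0.004],"turn": 0},{"offset": [0,0,0.001],"turn": 0},{"offset": [0,0,-0.001],"turn": 0}])

```text
t: 17.2
tool_pos: [0.4684, -0.1092, 0.0112]
ee_rot: [[0.001, 0.033, -0.999], [-0.0, -0.999, -0.033], [-1.0, 0.0, -0.001]]
contact_force: [-6.2, 2.0, 27.7]
opening: 0.0434
```

```bash
python3 tilt.py live
```

```text
17.25 [ 0.4684 -0.1093  0.011 ] [-4.4911  1.2245 19.5457]
[203 272 108  15 949] [ 67. 119.  93.]
band front-mid [ 0.4645 -0.1106  0.0412] axis [0.7957 0.029  0.6049] elev deg 37.22481270841218
```

The tilt is about 40° with the robot end on the tray floor and the rack end leaning on the bin edge. I'll release it there and check that it stays leaning.

Request:
arm_command(commands=[{"offset": [0,0,0],"turn": 0},{"offset": [0,0,0],"turn": 0},{"offset": [0,0,0.01],"turn": 0},{"offset": [0,0,0.03],"turn": 0},{"offset": [0,0,0.06],"turn": 0},{"offset": [0,0,0.1],"turn": 0},{"offset": [0,0,0.1],"turn": 0}], claw=-0.13)

```text
t: 17.95
tool_pos: [0.4707, -0.1102, 0.1151]
ee_rot: [[0.007, 0.033, -0.999], [-0.003, -0.999, -0.033], [-1.0, 0.003, -0.007]]
contact_force: [0.1, -0.4, -0.5]
opening: 0.0484
```

```bash
python3 tilt.py live; python3 - <<'E'
import cv2
from bench import grab_frame
im=grab_frame('side')['frame'];h=cv2.cvtColor(im,cv2.COLOR_BGR2HSV)
import numpy as np
m=((h[...,1]>110)&(abs(h[...,0].astype(int)-67)<13)).astype(np.uint8);m[:150]=0;m[205:]=0
n,l,st,c=cv2.connectedComponentsWithStats(m);print([(s.tolist(),k.round(1).tolist()) for s,k in zip(st[1:],c[1:]) if s[4]>8])
cv2.imwrite('pics/live_side.png',im)
E
```

```text
18.0 [ 0.4697 -0.1098  0.113 ] [-0.105  -0.6238 -0.3677]
[226 200  59  12 691] [ 70. 145. 138.]
band front-mid [ 0.4633 -0.1107  0.0396] axis [0.7423 0.022  0.6697] elev deg 42.040942388717454
[([235, 150, 7, 4, 19], [237.9, 151.4]), ([270, 163, 10, 13, 54], [274.3, 169.3])]
```

It's still leaning at 42°. Next I'll bring the closed fingers into the lane behind it and push toward the robot.

Request:
arm_command(commands=[{"offset": [0.025,0.001,0],"turn": 0},{"offset": [0.055,0.002,0],"turn": 0},{"offset": [0.055,0.002,0],"turn": 0},{"offset": [0.055,0.002,-0.03],"turn": 0},{"offset": [0.055,0.002,-0.05],"turn": 0},{"offset": [0.055,0.002,-0.062],"turn": 0},{"offset": [0.055,0.002,-0.068],"turn": 0},{"offset": [0.055,0.002,-0.068],"turn": 0}], claw=1)

```text
t: 18.85
tool_pos: [0.5221, -0.1069, 0.0417]
ee_rot: [[-0.002, 0.033, -0.999], [0.001, -0.999, -0.033], [-1.0, -0.001, 0.001]]
contact_force: [0.6, 0.4, 0.5]
opening: -0.0001
```

Request:
arm_command(commands=[{"offset": [-0.008,0,-0.001],"turn": 0},{"offset": [-0.015,-0.0005,-0.001],"turn": 0},{"offset": [-0.021,-0.001,-0.002],"turn": 0},{"offset": [-0.027,-0.001,-0.003],"turn": 0},{"offset": [-0.033,-0.001,-0.003],"turn": 0},{"offset": [-0.039,-0.001,-0.003],"turn": 0}])

```text
t: 19.45
tool_pos: [0.4834, -0.1081, 0.0395]
ee_rot: [[0.0, 0.033, -0.999], [-0.0, -0.999, -0.033], [-1.0, 0.0, -0.0]]
contact_force: [0.2, -0.8, 0.3]
opening: 0.0003
```

```bash
cat > side.py <<'E'
import cv2,numpy as np
from bench import grab_frame,status
o=status.get_obs();print(o['t'],o['tool_pos'],o['contact_force'])
f=grab_frame('side');im=f['frame'];h=cv2.cvtColor(im,cv2.COLOR_BGR2HSV)
m=((h[...,1]>110)&(abs(h[...,0].astype(int)-67)<13)).astype(np.uint8);m[:145]=0;m[210:]=0
n,l,st,c=cv2.connectedComponentsWithStats(m);print([(s.tolist(),k.round(1).tolist()) for s,k in zip(st[1:],c[1:]) if s[4]>5])
# ascii classes of tray box area: G green, W white/grey, b blue, . other
for r in range(156,200,2):
    print(r,''.join('G' if m[r,x] else 'b' if 100<h[r,x,0]<125 and h[r,x,1]>100 else 'W' if h[r,x,1]<60 and h[r,x,2]>90 else 'k' if h[r,x,2]<60 else '.' for x in range(255,320)))
cv2.imwrite('pics/live_side.png',im)
E
python3 side.py
```

```text
19.45 [ 0.48342735 -0.10813847  0.03945685] [ 0.19140836 -0.75848917  0.28304184]
[([235, 146, 8, 8, 36], [238.8, 149.7]), ([273, 165, 12, 13, 56], [278.9, 171.5])]
156 .WWWWWWWWWWWW..kkkkkkk...W.......................W...............
158 kkk.WWWW...W..k.kkkkkk............................W..............
160 kkkkkkkkkk....kkkkkkk.................W...W.WW...................
162 kkkkkkkkkkkkkkkkkkkkk.bbbbb.........W...........................W
164 WW.kkkkkkkkkkkkkkkk.........bbbbbbb..............................
166 WWWW.kkkkkkkkkkkkkk.......GGGkbbbbbbbbbbbb.......................
168 WWWWWW.kkkkkkkkkkkk......GGGG....bbbbbbbbbbbbbbb.................
170 ...WWWWWW.kkkkk.........GGGG..WWW..bbbbbbbbbbbbbbbbbbbb..........
172 ...WWWWWWWWWWWWWW.....GGGGG.WWWWWW..bbbbbbbbbbbbbbbbbbbbbbbb.....
174 ..WWWWWWWWWWWWWW....GGGGGGWWWWWWW..bbbbbbbbbbbbbbbbbbbbbbbbb.....
176 .WWkkk..WWWWWWWbb..GGGGG.WWWWWWWW.bbbbbbbbbbbbbbbbbbbbbbbbb......
178 WWkkkkkkk.WWW.bbbbbb...WWWWWWWWWW.bbbbbbbbbbbbbbbbbbbbbbbb.......
180 .kkkkkkkk.WWWbbbbbbbbb.WWWWWWWWW.bbbbbbbbbbbbbbbbbbbbbbbb........
182 kkkkkkkkWWW.bbbbbbbbbbb.WWW...bbbbbbbbbbbbbbbbbbbbbbbbbb.........
184 bb..kk.WWW.bbbbbbbbbbbbbbbbbbbbbbbbbbbbbbbbbbbbbbbbbbbbb.........
186 b.WWWWWWW.bbbbbbbbbbbbbbbbbbbbbbbbbbbbbbbbbbbbbbbbbbbbb..........
188 .WWWWWWWbbbbbbbbbbbbbbbbbbbbbbbbbbbbbbbbbbbbbbbbbbbbbb...........
190 WW..WW.bbbbbbbbbbbbbbbbbbbbbbbbbbbbbbbbbbbbbbbbbbbbbb......W.....
192 W.k...bbbbbbbbbbbbbbbbbbbbbbbbbbbbbbbbbbbbbbbbbbbbbb.............
194 kk...bbbbbbbbbbbbbbbbbbbbbbbbbbbbbbbbbbbbbbbbbbbbbb..............
196 k..bbbbbbbbbbbbbbbb.WWWWWW.bbbbbbbbbbbbbbbbbbbbbbb...............
198 ...bbbbbbbbbbbbbbb.WWWWWWWWWWWWW.bbbbbbbbbbbbbbbb..W.............
```

Request:
arm_command(commands=[{"offset": [-0.005,0,0],"turn": 0},{"offset": [-0.01,0,0],"turn": 0},{"offset": [-0.014,-0.0005,0],"turn": 0},{"offset": [-0.014,-0.0005,0],"turn": 0}])

```text
t: 19.9
tool_pos: [0.4692, -0.1085, 0.0392]
ee_rot: [[-0.001, 0.033, -0.999], [0.0, -0.999, -0.033], [-1.0, -0.0, 0.001]]
contact_force: [0.0, -0.3, 1.2]
opening: -0.0
```

```bash
python3 side.py | head -18
```

```text
19.9 [ 0.46915082 -0.10853038  0.03924084] [ 0.04517303 -0.27737177  1.20389343]
[([235, 146, 8, 9, 37], [238.8, 149.8]), ([278, 166, 10, 14, 55], [282.9, 172.8])]
156 .WWWWWWWWWWWWWWWW..kkkkkkkk......................................
158 kk..WWWWWWWWW......kkkkkkk.......................................
160 kkkkkk..WWWW......kkkkkkk........................................
162 kkkkkkkkkkkkkkk..kkkkkkkbbbb.....................................
164 WW.kkkkkkkkkkkkkkkkkkkkkkbb...bbb................................
166 WWWW.kkkkkkkkkkkkkkkkkk.......G.bbbbbbbbbb.......................
168 WWWWWW.kkkkkkkkk..kkkkk......GGGG.bbbbbbbbbbbbbbb................
170 ...WWWWWW.kkkkkWWW.bbk......GGGGG....bbbbbbbbbbbbbbbbb...........
172 ...WWWWWWWWWWWWWW.bbbbW....GGGG..WWWWW.bbbbbbbbbbbbbbbbbbbbb.....
174 ..WWWWWWWWWWWWWW.bbbbW....GGGG..WWWWWW..bbbbbbbbbbbbbbbbbbbb.....
176 .WW.kk..WWWWWWWbbbbbb..GGGGGG.WWWWWWW..bbbbbbbbbbbbbbbbbbbb......
178 WWkkkkkkk.WWWWbbbbbbbb..GGG..WWWWWWWWWbbbbbbbbbbbbbbbbbbbb.......
180 .kkkkkkkk.WWWbbbbbbbbbbb...WWWWWWWWWW.bbbbbbbbbbbbbbbbbbb........
182 kkkkkkkk.WW.bbbbbbbbbbbbbb..WWWWWWW.bbbbbbbbbbbbbbbbbbbb.........
184 bb..kk.WWW.bbbbbbbbbbbbbbbbbb....bbbbbbbbbbbbbbbbbbbbbbb.........
186 b.WWWWWWW.bbbbbbbbbbbbbbbbbbbbbbbbbbbbbbbbbbbbbbbbbbbbb..........
```

```bash
cat > fit.py <<'E'
import sys,cv2
from h import *
from itertools import product
def fit(f,ys,thetas,xs,zs=None,top=4):
    im=f['frame'];h=cv2.cvtColor(im,cv2.COLOR_BGR2HSV).astype(int)
    U,V=np.meshgrid(np.arange(266,316),np.arange(160,196));hh=h[V,U]
    G=(hh[...,1]>100)&(abs(hh[...,0]-67)<14); Bl=(hh[...,0]>98)&(hh[...,0]<128)&(hh[...,1]>90); K=hh[...,2]<45
    W=~G&~Bl&~K&(hh[...,1]<85)
    D=np.stack([(U-f['cx'])/f['fx'],(V-f['cy'])/f['fx'],np.ones(U.shape)],-1)@f['rotation'].T@Rz
    e0=Rz.T@(f['eye']-O); res=[]
    hs=np.array([.025,.022,.013])
    for th,x,y in product(thetas,xs,ys):   # th: pitch; 0 = right way up, own front (-x) toward robot; +: front end goes down
        ct,st=np.cos(th),np.sin(th); R=np.array([[ct,0,-st],[0,1,0],[st,0,ct]])
        ext=abs(R[2,0])*.025+abs(R[2,2])*.013
        for dz in (zs if zs is not None else [0]):
            c=np.array([x,y,-.022+ext+dz]); e=R.T@(e0-c); d=D@R
            t1=(-hs-e)/d;t2=(hs-e)/d;tn=np.minimum(t1,t2).max(-1);tf=np.maximum(t1,t2).min(-1);hit=tn<tf
            px=(e+d*tn[...,None])[...,0]+.025
            g=hit&(px>.0045)&(px<.024); w=hit&~g
            sc=2*(G&g).sum()-(G&~g).sum()-(g&~G&~K).sum()+(W&w).sum()-(w&Bl).sum()
            res.append((sc,np.degrees(th),x,y,dz))
    res.sort(key=lambda r:-r[0])
    for r in res[:top]:print(np.round(r,3))
if __name__=='__main__':
    if sys.argv[1]=='live':
        from bench import grab_frame,status
        f=grab_frame('side');print(status.get_obs()['t'])
    else:f=np.load(sys.argv[1])
    fit(f,[-.006,-.002,.002],np.radians(np.arange(0,360,15)),np.arange(-.09,-.005,.005),[0,.006,.012])
E
python3 fit.py s2.npz; python3 fit.py live
```

```text
[234.    180.     -0.07   -0.006   0.   ]
[233.    180.     -0.07   -0.002   0.   ]
[232.    180.     -0.07    0.002   0.006]
[222.    180.     -0.07   -0.002   0.006]
20.0
[245.    210.     -0.05    0.002   0.006]
[243.    225.     -0.045   0.002   0.   ]
[241.    225.     -0.045  -0.002   0.   ]
[234.    210.     -0.05   -0.002   0.   ]
```

The carton slid rather than tipped. Its tilt is about 40°, leaning on the finger. I'll back out, re-grip it, lean it on the bin edge again, then push its foot toward the rack so it stands up.

Request:
arm_command(commands=[{"offset": [0.01,0,0],"turn": 0},{"offset": [0.01,0,0.035],"turn": 0},{"offset": [-0.01,-0.001,0.065],"turn": 0},{"offset": [-0.05,-0.002,0.065],"turn": 0},{"offset": [-0.05,-0.002,0.065],"turn": 0}], claw=-0.2)

```text
t: 20.5
tool_pos: [0.4163, -0.1097, 0.1044]
ee_rot: [[-0.003, 0.032, -0.999], [0.001, -0.999, -0.032], [-1.0, -0.001, 0.003]]
contact_force: [-0.2, 1.0, -0.2]
opening: 0.0514
```

```bash
python3 fit.py live; sed -i 's/y1=300/y1=330/;s/x0=200,x1=330,y0=100/x0=180,x1=340,y0=120/' tilt.py; python3 tilt.py live
```

```text
20.55
[250.    180.     -0.035  -0.002   0.   ]
[245.    180.     -0.035  -0.006   0.   ]
[242.    180.     -0.035   0.002   0.006]
[237.    180.     -0.035  -0.002   0.006]
20.6 [ 0.4203 -0.1108  0.1046] [ 0.4266 -0.994   0.721 ]
[ 227  136   60   26 1499] [ 70. 152. 168.]
band front-mid [ 0.4527 -0.1104  0.0355] axis [ 0.9215  0.0216 -0.3877] elev deg -22.814301516106113
```

Request:
arm_command(commands=[{"offset": [0.0145,0,-0.04],"turn": 0},{"offset": [0.0145,0,-0.075],"turn": 0},{"offset": [0.0145,0,-0.087],"turn": 0},{"offset": [0.0145,0,-0.092],"turn": 0},{"offset": [0.0145,0,-0.092],"turn": 0}])

```text
t: 21.1
tool_pos: [0.435, -0.1106, 0.0118]
ee_rot: [[-0.001, 0.033, -0.999], [0.0, -0.999, -0.033], [-1.0, -0.0, 0.001]]
contact_force: [-0.0, 0.9, -0.0]
opening: 0.0512
```

Request:
arm_command(commands=[{"offset": [0,0,0],"turn": 0},{"offset": [0,0,0],"turn": 0},{"offset": [0,0,0],"turn": 0},{"offset": [0,0,0.006],"turn": 0},{"offset": [0,0,0.012],"turn": 0},{"offset": [0,0,0.016],"turn": 0},{"offset": [0.007,0,0.016],"turn": 0},{"offset": [0.007,0,0.016],"turn": 0}], claw=0.2)

```text
t: 21.9
tool_pos: [0.4428, -0.111, 0.0287]
ee_rot: [[0.002, 0.033, -0.999], [-0.001, -0.999, -0.033], [-1.0, 0.001, -0.002]]
contact_force: [0.4, -0.9, -0.9]
opening: 0.0434
```

```bash
python3 tilt.py live
```

```text
21.95 [ 0.442  -0.1107  0.0284] [-0.9342  0.2983 -0.3836]
[ 207  196   98   41 3829] [ 69. 153. 162.]
band front-mid [ 0.4594 -0.1113  0.0471] axis [ 0.9987  0.0469 -0.0221] elev deg -1.2637541986520464
```

Request:
arm_command(commands=[{"offset": [0,0,-0.004],"turn": 0},{"offset": [0,0,-0.008],"turn": 0},{"offset": [0,0,-0.012],"turn": 0},{"offset": [0,0,-0.015],"turn": 0},{"offset": [0,0,-0.015],"turn": 0}])

```text
t: 22.45
tool_pos: [0.4397, -0.1105, 0.0127]
ee_rot: [[-0.003, 0.032, -0.999], [-0.0, -0.999, -0.032], [-1.0, 0.0, 0.003]]
contact_force: [-5.2, -1.4, 4.9]
opening: 0.0435
```

```bash
python3 tilt.py live
```

```text
22.5 [ 0.4397 -0.1105  0.0127] [-4.5911 -1.2441  5.7372]
[ 204  216  106   35 3357] [ 70. 162. 151.]
band front-mid [ 0.4524 -0.1113  0.0382] axis [0.9741 0.0317 0.2239] elev deg 12.940799994185266
```

Request:
arm_command(commands=[{"offset": [-0.003,0,0.002],"turn": 0},{"offset": [-0.004,0,0.006],"turn": 0},{"offset": [-0.004,0,0.0095],"turn": 0},{"offset": [0.001,0,0.0095],"turn": 0},{"offset": [0.007,0,0.0095],"turn": 0},{"offset": [0.009,0,0.0095],"turn": 0}])

```text
t: 23.1
tool_pos: [0.4516, -0.1108, 0.0229]
ee_rot: [[0.001, 0.033, -0.999], [-0.0, -0.999, -0.033], [-1.0, 0.0, -0.001]]
contact_force: [0.2, 0.3, 1.0]
opening: 0.0432
```

```bash
python3 tilt.py live
```

```text
23.15 [ 0.4515 -0.1108  0.0228] [ 0.9662 -0.7812  0.6045]
[ 204  216  106   35 3402] [ 69. 161. 153.]
band front-mid [ 0.4643 -0.1116  0.0482] axis [0.9691 0.0294 0.2448] elev deg 14.169497845773398
```

Request:
arm_command(commands=[{"offset": [0.002,0,-0.003],"turn": 0},{"offset": [0.004,0,-0.006],"turn": 0},{"offset": [0.006,0,-0.009],"turn": 0},{"offset": [0.008,0,-0.012],"turn": 0},{"offset": [0.008,0,-0.012],"turn": 0}])

```text
t: 23.65
tool_pos: [0.4546, -0.1105, 0.0103]
ee_rot: [[-0.007, 0.032, -0.999], [-0.001, -0.999, -0.032], [-1.0, 0.001, 0.007]]
contact_force: [-14.2, -2.9, 13.3]
opening: 0.0433
```

Request:
arm_command(commands=[{"offset": [0,0,0],"turn": 0},{"offset": [0,0,0],"turn": 0},{"offset": [0,0,0.02],"turn": 0},{"offset": [-0.005,0,0.06],"turn": 0}], claw=-0.13)

```text
t: 24.05
tool_pos: [0.4521, -0.1099, 0.0695]
ee_rot: [[-0.004, 0.033, -0.999], [0.002, -0.999, -0.033], [-1.0, -0.002, 0.004]]
contact_force: [1.3, -0.6, 1.0]
opening: 0.0479
```

```bash
python3 tilt.py live; python3 fit.py live
```

```text
24.1 [ 0.4547 -0.1111  0.0759] [ 4.3745 -0.6476  6.105 ]
[ 220  196   76   20 1384] [ 69. 146. 144.]
band front-mid [ 0.46   -0.1117  0.0404] axis [0.8415 0.0476 0.5381] elev deg 32.55575947361833
24.15
[215.    225.     -0.02   -0.002   0.   ]
[211.    225.     -0.02    0.002   0.006]
[208.    210.     -0.02   -0.006   0.   ]
[208.    210.     -0.02   -0.002   0.   ]
```

It's leaning on the bin edge at about 33°. I'll push its foot toward the rack from the robot side with closed fingers.

Request:
arm_command(commands=[{"offset": [-0.03,-0.001,0.01],"turn": 0},{"offset": [-0.037,-0.001,0.01],"turn": 0},{"offset": [-0.037,-0.001,-0.02],"turn": 0},{"offset": [-0.037,-0.001,-0.045],"turn": 0},{"offset": [-0.037,-0.001,-0.06],"turn": 0},{"offset": [-0.032,-0.001,-0.06],"turn": 0},{"offset": [-0.026,-0.001,-0.06],"turn": 0},{"offset": [-0.022,-0.001,-0.06],"turn": 0}], claw=1)

```text
t: 24.95
tool_pos: [0.4329, -0.1119, 0.0115]
ee_rot: [[0.001, 0.033, -0.999], [-0.001, -0.999, -0.033], [-1.0, 0.001, -0.001]]
contact_force: [-0.4, 0.7, -0.2]
opening: 0.0
```

Request:
arm_command(commands=[{"offset": [0.004,0,0],"turn": 0},{"offset": [0.008,0,0],"turn": 0},{"offset": [0.01,0,0],"turn": 0},{"offset": [0.01,0,0],"turn": 0}])

```text
t: 25.35
tool_pos: [0.4417, -0.1116, 0.011]
ee_rot: [[0.0, 0.033, -0.999], [-0.0, -0.999, -0.033], [-1.0, 0.0, -0.0]]
contact_force: [-0.9, 0.5, -0.1]
opening: 0.0004
```

```bash
python3 tilt.py live;python3 fit.py live
```

```text
25.4 [ 0.4416 -0.1116  0.0109] [ 0.4512  0.4773 -0.5905]
[193 215 130  14 956] [ 67. 117. 117.]
band front-mid [ 0.4704 -0.1119  0.0471] axis [0.6162 0.0028 0.7876] elev deg 51.95871562256385
25.45
[227.    225.     -0.01   -0.002   0.012]
[223.    225.     -0.01    0.002   0.012]
[221.    225.     -0.01   -0.006   0.006]
[219.    240.     -0.01   -0.002   0.012]
```

Request:
arm_command(commands=[{"offset": [0.002,0,0],"turn": 0},{"offset": [0.004,0,0],"turn": 0},{"offset": [0.006,0,0],"turn": 0},{"offset": [0.006,0,0],"turn": 0}])

```text
t: 25.85
tool_pos: [0.4441, -0.1112, 0.01]
ee_rot: [[-0.006, 0.032, -0.999], [0.0, -0.999, -0.032], [-1.0, -0.0, 0.006]]
contact_force: [-10.1, -2.3, 1.9]
opening: 0.0001
```

```bash
python3 tilt.py live;python3 fit.py live
```

```text
25.9 [ 0.4441 -0.1112  0.01  ] [-10.2068  -1.7235   1.3293]
25.95
[196.    240.     -0.01    0.002   0.012]
[190.    240.     -0.01   -0.002   0.012]
[185.    225.     -0.01   -0.002   0.012]
[178.    225.     -0.01    0.002   0.012]Traceback (most recent call last):
  File "tilt.py", line 26, in <module>
    pose(f)
    ~~~~^^^
  File "tilt.py", line 15, in pose
    p=band(f);M=np.array([[L,.022,0],[L,-.022,0],[0,-.022,0],[0,.022,0]])
  File "tilt.py", line 6, in band
    n,l,st,_=cv2.connectedComponentsWithStats(m);i=1+np.argmax(st[1:,4]);print(st[i],np.median(h[l==i],0))
                                                     ~~~~~~~~~^^^^^^^^^^
    return _wrapfunc(a, 'argmax', axis=axis, out=out, **kwds)
    return bound(*args, **kwds)
ValueError: attempt to get argmax of an empty sequence
```

Motion stopped at about 10 N, with the carton's foot against the tray wall. The band has gone out of the wrist view, so the tilt is steep. Now I'll go round into the lane and push the top toward the robot.

Request:
arm_command(commands=[{"offset": [-0.012,0,0],"turn": 0},{"offset": [-0.012,0,0.04],"turn": 0},{"offset": [-0.012,0,0.078],"turn": 0},{"offset": [0.025,0.001,0.08],"turn": 0},{"offset": [0.069,0.003,0.08],"turn": 0},{"offset": [0.069,0.003,0.08],"turn": 0},{"offset": [0.069,0.003,0.05],"turn": 0},{"offset": [0.069,0.003,0.028],"turn": 0}])

```text
t: 26.75
tool_pos: [0.5166, -0.1085, 0.0379]
ee_rot: [[0.001, 0.033, -0.999], [-0.0, -0.999, -0.033], [-1.0, 0.0, -0.001]]
contact_force: [0.0, 0.4, -0.1]
opening: 0.0001
```

```bash
python3 fit.py live; python3 - <<'E'
from bench import status
o=status.get_obs();print(o['tool_pos'],o['contact_force'])
E
```

```text
26.8
[155.    270.     -0.025  -0.006   0.   ]
[151.    270.     -0.025  -0.002   0.   ]
[151.    270.     -0.025   0.002   0.006]
[145.    270.     -0.03    0.002   0.006]
[ 0.51427741 -0.10776387  0.0347956 ] [-2.72242595  1.59108464 -3.14766203]
```

The carton is standing upright (270°) about 25 mm in front of the bin edge. I'll push it over near the top.

Request:
arm_command(commands=[{"offset": [-0.012,0,0.009],"turn": 0},{"offset": [-0.024,-0.001,0.009],"turn": 0},{"offset": [-0.036,-0.001,0.009],"turn": 0},{"offset": [-0.048,-0.002,0.009],"turn": 0},{"offset": [-0.056,-0.002,0.009],"turn": 0},{"offset": [-0.056,-0.002,0.009],"turn": 0},{"offset": [-0.045,-0.002,0.03],"turn": 0}])

```text
t: 27.5
tool_pos: [0.469, -0.1098, 0.0675]
ee_rot: [[-0.004, 0.032, -0.999], [0.002, -0.999, -0.032], [-1.0, -0.002, 0.004]]
contact_force: [0.6, 0.3, 0.6]
opening: -0.0002
```

```bash
python3 fit.py live; python3 - <<'E'
from bench import status
o=status.get_obs();print(o['tool_pos'],o['contact_force'])
E
```

```text
27.55
[240.      0.     -0.065  -0.006   0.   ]
[231.      0.     -0.065  -0.002   0.   ]
[226.      0.     -0.065   0.002   0.006]
[222.    345.     -0.07    0.002   0.   ]
[ 0.4742462  -0.11122834  0.07178124] [ 3.49842962 -0.22234373  4.05138743]
```

The front carton is flat and right way up. Next is the second carton: go behind it.

Request:
arm_command(commands=[{"offset": [0.01,0,0.04],"turn": 0},{"offset": [0.045,0.001,0.07],"turn": 0},{"offset": [0.09,0.003,0.075],"turn": 0},{"offset": [0.135,0.005,0.075],"turn": 0},{"offset": [0.175,0.006,0.075],"turn": 0},{"offset": [0.197,0.007,0.075],"turn": 0},{"offset": [0.197,0.007,0.075],"turn": 0},{"offset": [0.197,0.007,0.065],"turn": 0}])

```text
t: 28.35
tool_pos: [0.6692, -0.1036, 0.1342]
ee_rot: [[0.002, 0.033, -0.999], [-0.0, -0.999, -0.033], [-1.0, 0.001, -0.002]]
contact_force: [-0.0, 0.1, -0.2]
opening: -0.0001
```

```bash
python3 fit.py live|head -2; python3 - <<'E'
from bench import status
from h import *
o=status.get_obs();print(o['tool_pos'],o['t'],B.T@(o['tool_pos']-O), w(.19,0,0))
E
```

```text
28.4
[231.      0.     -0.065  -0.006   0.   ]
[ 0.6673 -0.1033  0.1317] 28.4 [ 0.2017 -0.0006  0.065 ] [ 0.6694 -0.1027  0.0656]
```

Request:
arm_command(commands=[{"offset": [0,0,-0.02],"turn": 0},{"offset": [0,0,-0.04],"turn": 0},{"offset": [0,0,-0.05],"turn": 0},{"offset": [0,0,-0.056],"turn": 0},{"offset": [0,0,-0.056],"turn": 0},{"offset": [-0.01,0,-0.058],"turn": 0},{"offset": [-0.02,-0.0005,-0.06],"turn": 0},{"offset": [-0.03,-0.001,-0.0625],"turn": 0}])

```text
t: 29.2
tool_pos: [0.6387, -0.1048, 0.0724]
ee_rot: [[0.002, 0.033, -0.999], [-0.0, -0.999, -0.033], [-1.0, 0.001, -0.002]]
contact_force: [-0.6, 0.2, 0.6]
opening: -0.0002
```

Request:
arm_command(commands=[{"offset": [-0.012,-0.0005,-0.0025],"turn": 0},{"offset": [-0.024,-0.001,-0.005],"turn": 0},{"offset": [-0.036,-0.001,-0.0075],"turn": 0},{"offset": [-0.048,-0.0015,-0.01],"turn": 0},{"offset": [-0.06,-0.002,-0.0125],"turn": 0},{"offset": [-0.07,-0.0025,-0.0145],"turn": 0},{"offset": [-0.077,-0.0025,-0.016],"turn": 0},{"offset": [-0.077,-0.0025,-0.016],"turn": 0}])

```text
t: 30.0
tool_pos: [0.5609, -0.1072, 0.0559]
ee_rot: [[0.0, 0.033, -0.999], [-0.0, -0.999, -0.033], [-1.0, 0.0, -0.0]]
contact_force: [0.2, 0.5, -0.9]
opening: 0.0002
```

Request:
arm_command(commands=[{"offset": [-0.005,0,-0.001],"turn": 0},{"offset": [-0.01,0,-0.002],"turn": 0},{"offset": [-0.01,0,-0.002],"turn": 0},{"offset": [0.005,0,0],"turn": 0},{"offset": [0.005,0,0.045],"turn": 0},{"offset": [0.005,0,0.09],"turn": 0},{"offset": [-0.04,-0.001,0.11],"turn": 0},{"offset": [-0.09,-0.003,0.11],"turn": 0}])

```text
t: 30.8
tool_pos: [0.4736, -0.111, 0.1682]
ee_rot: [[0.006, 0.034, -0.999], [-0.003, -0.999, -0.034], [-1.0, 0.003, -0.006]]
contact_force: [-1.1, -0.5, -0.6]
opening: -0.0003
```

Request:
arm_command(commands=[{"offset": [-0.05,-0.001,0],"turn": 0},{"offset": [-0.08,-0.002,0],"turn": 0},{"offset": [-0.08,-0.002,0],"turn": 0}])

```text
t: 31.1
tool_pos: [0.3878, -0.1114, 0.1653]
ee_rot: [[-0.002, 0.032, -0.999], [0.001, -0.999, -0.032], [-1.0, -0.001, 0.002]]
contact_force: [-1.2, -0.6, -0.3]
opening: -0.0002
```

```bash
python3 wr.py wrist w9 | head -1
```

```text
31.15 [ 0.3903 -0.1121  0.1657] [[ 0.0005  0.0316 -0.9995]
```

View pics/w9.png

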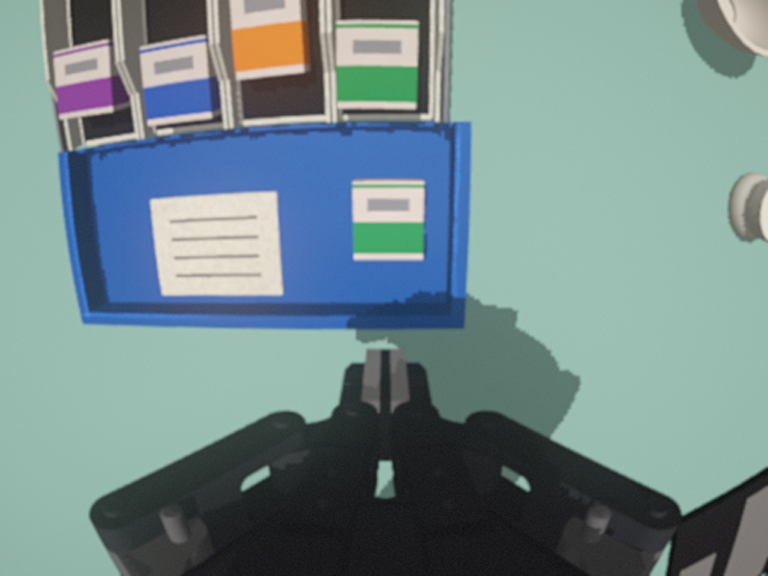

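The front carton is in the tray, label up, spanning (352,181)–(425,259). The next carton's front top edge is at y≈107 and the bin's front edge at y≈119.

```bash
python3 - <<'E'
from h import *
f=np.load('w9.npz')
print('next ft',wbin(f,(336,105),.026),wbin(f,(418,107),.026),'rear t',wbin(f,(337,22),.026),wbin(f,(418,21),.026))
print('bin edge',wbin(f,(385,119),0),wbin(f,(385,122),0))
print('front c',*wz(f,(388.5,220),.03))
E
```

```text
next ft [0.0139 0.0266 0.026 ] [ 0.0124 -0.0192  0.026 ] rear t [0.0613 0.025  0.026 ] [ 0.0615 -0.0186  0.026 ]
bin edge [ 0.0017 -0.0007 -0.    ] [-0.0003 -0.0007  0.    ]
front c [ 0.4219 -0.1137  0.03  ] [-0.0619 -0.0029  0.004 ]
```

```bash
python3 -c "
from bench import hand_in,status
print(status.get_obs()['t'],status.get_obs()['contact_force']);print(hand_in())"
```

```text
31.15 [ 0.79511588 -0.5435603  -0.10283956]
the job is handed in; nothing more can be done
None
```

The job is handed in at 31.2 s of the 38 s allowed, and the last pictures show both green boxes where they should be.

- **Front box:** my first push slid it into the tray but flipped it upside down. I moved and re-gripped it inside the tray, leaned it on the bin edge, stood it up and pushed it over. It now lies flat, label up, about 5 mm nearer the rack than the tray's centre line and clear of the tray walls.
- **Lift limit:** while I was turning the front box over, its underside came to an estimated 28 mm above the bin floor's plane. The limit is 30 mm and my measurements are good to about 2 mm, so I can't be sure it stayed under.
- **Slide, not lift:** turning it over meant gripping it and raising it by up to about 17 mm at a time, so that part was not pure sliding.
- **Next box:** it lies flat in the green bin, with its front face about 11 mm behind the bin's front edge (allowed: 4 mm over to 20 mm behind).
- **Everything else:** the other boxes and counter items in the last picture look undisturbed, but I did not measure them. The bottles and the calculator were out of that view. The gripper is clear above the tray, with no contact force beyond sensor noise.

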